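# Find the cleared crate and send it to dispatch

## Task

Check the undersides of the two empty blue crates on the side plates, first the one on your left, then the one on your right: tip each crate up on its edge steeply, to about 60 degrees, so that the underside shows,, then let it back down gently until it stands flat. Then push the crate with the yellow stamp underneath sideways, slowly, until it stands wholly and squarely on the rollers of the dispatch line between the plates; the other crate stays standing on its own plate. Do it all by pushing with the fingers: no crate may be lifted, shoved, dropped or turned over on its side, and everything else stays where it is.

Things in the scene. Friction and masses are not known exactly. Their poses are not given: they have to be found in the camera images.
- station: goods-out station fixed on the bench: a roller line running away from the robot between two steel side plates, with a lip along its front edge. Origin: on the bench top (z = 0), on the roller line's centre line; x points away from the robot along the rollers' line, y to the left, z up
- line (a point): dispatch line: top of the rollers on the centre line, above the station's origin, 48.5 mm above the bench (1.5 mm below the plates). Free-turning steel rollers 25 mm thick, axes along y, 33 mm apart, from x = -140 to 355 mm and y = -134 to 134 mm; the channels and plates at their sides do not stand higher than the plates. A yellow end stop closes the far end
- lip (a point): middle of the fixed aluminium lip along the whole front edge, at the top of its inner face (x = -160 mm from the station's origin): it stands 8 mm above the plates (58 mm above the bench). A crate pulled towards the robot slides until its base stops there; pulled further at the inside of its near wall it tips towards the robot over this lip, and falls back when let go
- plate_left (a point): middle of the top of the left steel side plate, 50 mm above the bench, 370 mm (x) by 305 mm (y): from y = 145 to 450 mm and x = -170 to 200 mm from the station's origin
- plate_right (a point): the same for the right side plate: from y = -145 to -450 mm
- crate_1: blue open empty plastic crate: base 138 mm (its x) by 178 mm (its y), 95 mm high, walls 4 mm, floor 5 mm, rim 8 mm high standing 6 mm out at the top; 0.28 to 0.45 kg, friction about 0.6. Origin: centre of its underside, z up. Stands on a side plate, its x axis along the station's x within 15 degrees. The two blue crates look alike but for their undersides
- crate_2: blue open empty plastic crate: base 138 mm (its x) by 178 mm (its y), 95 mm high, walls 4 mm, floor 5 mm, rim 8 mm high standing 6 mm out at the top; 0.28 to 0.45 kg, friction about 0.6. Origin: centre of its underside, z up. Stands on a side plate, its x axis along the station's x within 15 degrees. The two blue crates look alike but for their undersides
- stamp (a point): the yellow stamp: a disc 110 mm across with a black tick, in the middle of the underside of one of the two blue crates. This point is its centre, level with that crate's underside; it cannot be seen while the crate stands flat. When a crate is tipped towards the robot its underside faces the far side of the bench
- full_crate: grey crate of the same size filled with orange-capped cartridges (126 mm high over the fittings, 1.6 kg) already waiting further along the rollers; a bystander. Origin: centre of its underside
- cartridge_1: white sampling cartridge with orange end caps, 150 mm long plus fittings, 48 mm thick, lying down; a bystander. Origin: under its middle. On the far part of the left side plate
- cartridge_2: white sampling cartridge with orange end caps, 150 mm long plus fittings, 48 mm thick, lying down; a bystander. Origin: under its middle. On the far part of the right side plate
- cartridge_3: white sampling cartridge with orange end caps, 150 mm long plus fittings, 48 mm thick, lying down; a bystander. Origin: under its middle. On a sheet of paper on the bench in front of the right side plate
- tape_roll: brown tape roll lying flat, 90 mm across, 38 mm high, on the bench front left; a bystander. Origin: centre of its underside
- canister: steel sampling canister with a green valve knob, 104 mm across, 160 mm high, on the bench beyond the left side plate; a bystander. Origin: centre of its underside
- glove_carton: blue glove carton 100 x 200 x 75 mm on the bench beyond the right side plate; a bystander. Origin: centre of its underside

How it is judged:
By the outcome, as a careful person would: the job done as asked, in the order asked, and still so for the second after the job is handed in, with the robot touching nothing.
It also fails if it takes over 72 s, if anything falls off the work surface, if the arm or the gripper's body presses on something with over 40 N, if the wrist force passes 120 N, or if a joint passes its speed limit or range.

## Robot

A 7-joint arm with a two-finger parallel gripper is mounted at the origin on the work surface. World frame = base frame: x ahead of the robot, y to its left, z up, the work surface at z = 0. Lengths are in m, angles in rad, forces in N, time in s.
With the tool pointing down it reaches from about 0.425 to 0.975 m from the base axis. Payload 16.7 kg.
Tool frame: the origin (TCP) lies at the very end of the fingers, on their centre line; the grasp point (between the pads) lies manip.tcp_to_grasp behind it (manip.tcp_to_grasp is the distance from the TCP to the grasp point, in m); z points along the fingers, y is the line along which they close (so a half turn about z gives the same grasp; the last joint's range is limited). The gripper opens to 85 mm and grips with 20 to 120 N. Pads are 22 mm wide; open, the fingers measure 114 mm over their backs; the gripper's body (76 mm by 85 mm) begins 54 mm behind the grasp point. The pads swing forward as they close: fully open they stand 13 mm farther back than shut.
Start: joints at [-1.341, 0.426, 0.074, 1.606, -0.034, 1.111, -0.067], TCP at [0.25, 0.627, 0.231] pointing down, gripper open.
Joint ranges: [-2.85, 2.85], [-0.5, 2.14], [-1.23, 1.37], [0.21, 2.46], [-1.02, 4.16], [0.16, 2.05], [-2.73, 2.73]. Speed limits (rad/s): [1.89, 1.89, 2.39, 2.39, 3.01, 3.01, 3.01].

## Interface

Orientations are given as a unit quaternion [w, x, y, z].
In Python, from workcell import manip gives the robot as it stands.
- The arm moves only by the tool move_arm, never from a script. Its argument "increments" is one flat list of numbers, 6 for each row, row after row: the shift along the tool's x, y, z in m, then the turn, a rotation vector about the tool's x, y, z in rad. In form: [x, y, z, ax, ay, az, x, y, z, ax, ay, az, ...]. A call has 1 to 12 rows; each row is the pose to reach, as a shift and turn from the pose commanded when the call began, along the tool's axes at that moment; what a row does not reach only later rows make up. A row lasts 1/10 s, in which the tool goes at most 50 mm and 8.59 degrees, less where a joint would pass 70% of its speed; a pose out of reach is approached as far as the arm can. A call with a gripper value outside its range is refused whole. "jaw" is the opening, from 0 (shut) to 1 (fully open), set as the call begins (left out, the last holds). The fingers move at their own pace and stop on an object; "squeeze" is the grip in N (left out, the last holds). Time passes only in rows, so rows that repeat a pose let the fingers close. It gives the time, the measured TCP pose, the force, the opening and the grip force at its end, in the units of the state.
- manip.get_state(): the state, without advancing time (a new reading comes with each control period).
- manip.get_image(name): name is "scene" or "top" or "wrist"; returns a dict with "color" (384x512x3 uint8, red, green, blue), "depth" (384x512 float32, m along the optical axis (not along the pixel's ray), 0 where there is no reading), "intrinsics" (3x3 intrinsics, pixels), "pose" (4x4, takes a point from camera to world coordinates). Camera axes: x right, y up, looking along -z (the intrinsics and any distortion apply to the point x, -y, -z); pixel columns grow to the right and rows downward; lengths in m; the calibration is good to about 2 mm. A picture is of the moment at which its call begins.
- manip.sign_off(): hands the job in; it is judged then, once.
The state is a dict: "clock": time; "qpos": joint angles; "joint_velocities": joint speeds; "joint_torque": joint torques, N m; "eef_pos": TCP position; "tcp_rot": TCP orientation; "wrist_force": force on the tool from outside, world axes, zero at the start; "wrist_torque": the same for the moment, N m; "grip_width": finger opening in m; "grip_force": force on a finger pad.
Only numpy, scipy, OpenCV 4.12 (cv2) and the standard library are available. Lean on these libraries where they do the work, as an engineer would, in place of code of your own. Each camera call takes 0.05 s, during which the arm holds its last target. There are 200 camera calls.

## Working session

There is one attempt and no reset: what is moved stays moved. The work goes in short steps, Python scripts to look and compute and a tool call to move; the robot and the scene stay as the last step left them, time stands still between calls to the robot, and variables do not carry over. Pictures are saved under pics/ and viewed, at most 10 in all, crops included, and the job is handed in when it is done.

Besides the shell and the picture viewer there is one more tool, called after "Call:" by a JSON object that holds its "op" and its "data". move_arm: Moves the arm, as the interface text tells. Its arguments: {"type":"object","properties":{"increments":{"type":"array"},"jaw":{"type":"number"},"squeeze":{"type":"number"}},"required":["increments"]}

```bash
mkdir -p pics; ls; cat > h.py <<'E'
import numpy as np, cv2
from workcell import manip
def img(n):
    return manip.get_image(n)
def cloud(im):
    K=np.array(im["intrinsics"]);d=im["depth"];v,u=np.mgrid[:384,:512]
    x=(u-K[0,2])/K[0,0]*d;y=(v-K[1,2])/K[1,1]*d
    P=np.stack([x,-y,-d,np.ones_like(d)],-1)@np.array(im["pose"]).T
    return P[...,:3]
def save(im,n):
    cv2.imwrite(f"pics/{n}.png",im["color"][...,::-1])
E
python3 - <<'E'
from h import *
s=manip.get_state();print({k:np.round(v,3) for k,v in s.items()}, manip.tcp_to_grasp)
a=img("top");b=img("scene")
cv2.imwrite("pics/a.png",cv2.resize(np.vstack([a["color"],b["color"]])[...,::-1],(400,600)) if 0 else np.hstack([cv2.resize(a["color"],(400,300)),cv2.resize(b["color"],(400,300))])[...,::-1])
save(a,"top0");save(b,"scene0")
for i in(a,b):print(np.round(i["intrinsics"],1),np.round(i["pose"],3))
np.save("top0.npy",cloud(a));np.save("scene0.npy",cloud(b))
E
```

```text
pics
{'clock': np.float64(0.0), 'qpos': array([-1.342,  0.427,  0.074,  1.607, -0.034,  1.111, -0.067]), 'joint_velocities': array([ 0.001,  0.   , -0.001, -0.001, -0.002, -0.   , -0.   ]), 'joint_torque': array([-0.0000e+00, -9.4981e+01,  3.7610e+00, -4.6351e+01,  1.9000e-02,
        1.0000e-02, -0.0000e+00]), 'eef_pos': array([0.249, 0.627, 0.231]), 'tcp_rot': array([-0.   ,  0.188,  0.982, -0.001]), 'wrist_force': array([0.774, 0.223, 0.337]), 'wrist_torque': array([0.014, 0.03 , 0.006]), 'grip_force': np.float64(0.0), 'grip_width': np.float64(0.085)} 0.0187
[[477.6   0.  261.4]
 [  0.  477.6 192.4]
 [  0.    0.    1. ]] [[ 0.025  0.985 -0.173  0.212]
 [-1.     0.027  0.009  0.019]
 [ 0.014  0.173  0.985  1.828]
 [ 0.     0.     0.     1.   ]]
[[389.7   0.  250.4]
 [  0.  389.7 195.5]
 [  0.    0.    1. ]] [[-0.079 -0.835  0.545  1.211]
 [ 0.997 -0.07   0.037  0.04 ]
 [ 0.007  0.546  0.837  1.151]
 [ 0.     0.     0.     1.   ]]
```

View pics/top0.png

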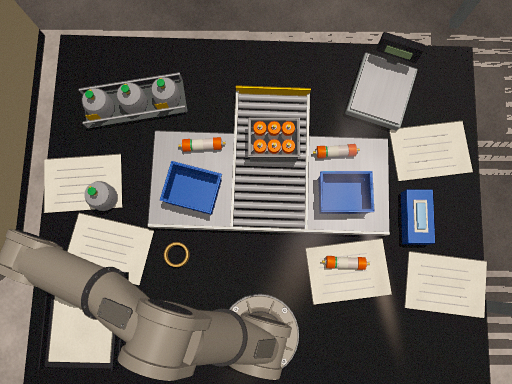

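View pics/scene0.png

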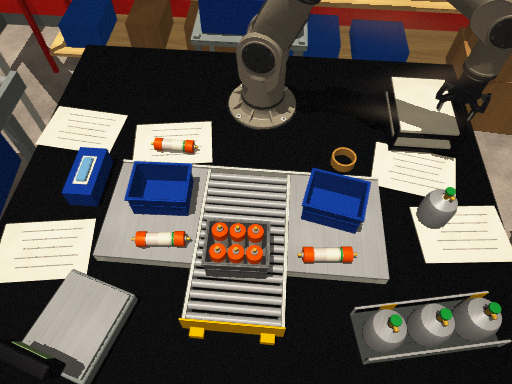

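The top view shows the robot at the bottom, with the left crate around (192,188), the right crate around (346,192) and the station front edge at row ~228. The scene camera looks from the far side, so it will see the undersides. Next I measure.

```bash
cat >> h.py <<'E'
def ray(im,uv,z):
    K=np.array(im["intrinsics"]);T=np.array(im["pose"]);uv=np.atleast_2d(uv).astype(float)
    d=np.stack([(uv[:,0]-K[0,2])/K[0,0],-(uv[:,1]-K[1,2])/K[1,1],-np.ones(len(uv))],-1)@T[:3,:3].T
    return T[:3,3]+d*((z-T[2,3])/d[:,2])[:,None]
def crates(im,P,zr=0.145,tol=.008,hz=None):
    """blue crates by rim-height points -> centre, yaw(deg), size"""
    hsv=cv2.cvtColor(im["color"],cv2.COLOR_RGB2HSV)
    blue=cv2.inRange(hsv,(100,120,40),(130,255,255))
    m=((blue>0)&(abs(P[...,2]-zr)<tol)&(P[...,0]<.9)&(abs(P[...,1])<.6)).astype(np.uint8)
    n,l,st,c=cv2.connectedComponentsWithStats(cv2.dilate(m,np.ones((5,5))))
    out=[]
    for i in range(1,n):
        k=(l==i)&(m>0)
        if k.sum()<80: continue
        v,u=np.nonzero(k);q=ray(im,np.c_[u,v],zr)[:,:2]
        (c,s,a)=cv2.minAreaRect((q*1000).astype(np.float32))
        a=(a+45)%90-45
        out.append((np.round(c,1),np.round(s,1),round(a,1),int(k.sum())))
    return out
E
python3 - <<'E'
from h import *
for n in("top","scene"):
    im=img(n);P=cloud(im);print(n,crates(im,P))
    hsv=cv2.cvtColor(im["color"],cv2.COLOR_RGB2HSV)
    g=(hsv[...,1]<60)&(abs(P[...,2]-.05)<.006)&(abs(P[...,1])<.6)&(P[...,0]>.35)&(P[...,0]<1.05)
    n_,l,st,c=cv2.connectedComponentsWithStats(cv2.morphologyEx(g.astype(np.uint8),cv2.MORPH_CLOSE,np.ones((9,9))))
    for i in range(1,n_):
        if st[i,4]<2000: continue
        v,u=np.nonzero((l==i)&g);q=P[v,u]
        # edges: front x as a function of y
        fr=[];
        for y in np.arange(-.5,.5,.02):
            k=abs(q[:,1]-y)<.01
            if k.sum()>15: fr.append((y,q[k,0].min(),q[k,0].max()))
        fr=np.array(fr);print(np.round(fr[::4],3).tolist())
        lr=[]
        for x in np.arange(.36,.8,.02):
            k=abs(q[:,0]-x)<.01
            if k.sum()>15: lr.append((x,q[k,1].min(),q[k,1].max()))
        print(np.round(lr[::2],3).tolist())
        print(cv2.minAreaRect((q[:,:2]*1000).astype(np.float32)))
    o=(cv2.inRange(hsv,(22,150,120),(32,255,255))>0)&(P[...,0]>.8)
    v,u=np.nonzero(o);print("yellow",len(v),np.round(P[v,u].mean(0),3) if len(v) else '')
E
```

```text
top [(array([521.4, 257.4]), array([190.3, 150.1]), -13.2, 503), (array([ 525.9, -375.2]), array([145.7,  47. ]), 6.2, 136)]
[[-0.5, 0.799, 1.039], [-0.42, 0.824, 1.048], [-0.34, 0.846, 0.945]]
[[0.8, -0.533, -0.479]]
((948.4600830078125, -462.1585693359375), (220.9955291748047, 262.1107482910156), 73.34300231933594)
[[-0.48, 0.391, 0.749], [-0.4, 0.378, 0.747], [-0.32, 0.378, 0.748], [-0.24, 0.38, 0.749], [-0.16, 0.382, 0.922], [-0.08, 0.38, 0.912], [0.0, 0.381, 0.913], [0.08, 0.383, 0.915], [0.16, 0.385, 0.752], [0.24, 0.383, 0.751], [0.32, 0.384, 0.754], [0.4, 0.386, 0.755]]
[[0.38, -0.466, 0.417], [0.42, -0.475, 0.421], [0.46, -0.477, 0.421], [0.5, -0.477, 0.422], [0.54, -0.479, 0.421], [0.58, -0.477, 0.419], [0.62, -0.477, 0.422], [0.66, -0.476, 0.42], [0.7, -0.479, 0.421], [0.74, -0.479, 0.419], [0.78, -0.172, 0.115]]
((652.5665283203125, -29.470001220703125), (901.62255859375, 544.5164794921875), 89.5862045288086)
yellow 156 [0.929 0.021 0.071]
scene [(array([ 525.8, -296.6]), array([152.5, 190.6]), 1.9, 671), (array([525.7, 260.7]), array([188.9, 153.2]), -13.1, 681)]
[[-0.48, 0.387, 0.749], [-0.4, 0.568, 0.751], [-0.32, 0.594, 0.751], [-0.24, 0.591, 0.751], [-0.16, 0.381, 0.914], [-0.08, 0.383, 0.915], [0.0, 0.383, 0.915], [0.08, 0.381, 0.916], [0.16, 0.385, 0.754], [0.24, 0.586, 0.755], [0.32, 0.383, 0.755], [0.4, 0.385, 0.755]]
[[0.38, -0.473, 0.42], [0.42, -0.474, 0.427], [0.46, -0.473, 0.425], [0.5, -0.474, 0.425], [0.54, -0.473, 0.426], [0.58, -0.473, 0.426], [0.62, -0.473, 0.425], [0.66, -0.475, 0.425], [0.7, -0.475, 0.426], [0.74, -0.476, 0.424], [0.78, -0.17, 0.12]]
((648.063720703125, -24.72027587890625), (901.6640625, 535.9388427734375), 89.52967071533203)
[[-0.5, 0.801, 1.04], [-0.42, 0.826, 1.047], [-0.34, 0.853, 0.975]]
[[0.8, -0.526, -0.494]]
((936.4269409179688, -452.5391845703125), (220.7606201171875, 226.43272399902344), 73.04605102539062)
yellow 496 [ 0.937 -0.01   0.059]
```

```bash
cat >> h.py <<'E'
from scipy.spatial.transform import Rotation as Ro
def pose(x,y,z,tilt=0,yaw=0):
    """world TCP; tilt deg: body leans to the robot; yaw deg about world z; 0 -> tool y along world y"""
    R=Ro.from_euler('z',yaw,degrees=True)*Ro.from_euler('y',-tilt,degrees=True)*Ro.from_matrix(np.diag([-1,1,-1.]))
    return np.array([x,y,z]),R
def now():
    s=manip.get_state();q=s["tcp_rot"];return np.array(s["eef_pos"]),Ro.from_quat([q[1],q[2],q[3],q[0]])
def rows(p0,targets):
    out=[]
    for p,R in targets:
        out+=list(np.round(p0[1].inv().apply(p-p0[0]),3))+list(np.round((p0[1].inv()*R).as_rotvec(),2))
    print([float(v)+0 for v in out])
def leg(a,b,n,ease=True):
    s=np.arange(1,n+1)/n
    if ease: s=s*s*(3-2*s)
    rv=(a[1].inv()*b[1]).as_rotvec()
    return [(a[0]+(b[0]-a[0])*t,a[1]*Ro.from_rotvec(rv*t)) for t in s]
E
python3 - <<'E'
from h import *
a=now();b=pose(.483,.268,.20);rows(a,leg(a,b,12))
E
```

```text
[-0.007, -0.005, 0.001, 0.0, 0.0, -0.01, -0.026, -0.018, 0.002, 0.0, 0.0, -0.03, -0.055, -0.039, 0.005, 0.0, 0.0, -0.06, -0.091, -0.064, 0.008, 0.0, 0.0, -0.1, -0.132, -0.093, 0.012, 0.0, 0.0, -0.14, -0.175, -0.124, 0.016, 0.0, 0.0, -0.19, -0.218, -0.154, 0.019, 0.0, 0.0, -0.24, -0.259, -0.183, 0.023, 0.0, 0.0, -0.28, -0.295, -0.208, 0.026, 0.0, 0.0, -0.32, -0.324, -0.229, 0.029, 0.0, 0.0, -0.35, -0.343, -0.242, 0.03, 0.0, 0.0, -0.37, -0.35, -0.247, 0.031, 0.0, 0.0, -0.38]
```

Call:
{"op": "move_arm", "data": {"increments": [-0.007,-0.005,0.001,0,0,-0.01,-0.026,-0.018,0.002,0,0,-0.03,-0.055,-0.039,0.005,0,0,-0.06,-0.091,-0.064,0.008,0,0,-0.1,-0.132,-0.093,0.012,0,0,-0.14,-0.175,-0.124,0.016,0,0,-0.19,-0.218,-0.154,0.019,0,0,-0.24,-0.259,-0.183,0.023,0,0,-0.28,-0.295,-0.208,0.026,0,0,-0.32,-0.324,-0.229,0.029,0,0,-0.35,-0.343,-0.242,0.03,0,0,-0.37,-0.35,-0.247,0.031,0,0,-0.38], "jaw": 0}}

```text
clock: 1.4
eef_pos: [0.4848, 0.265, 0.2003]
tcp_rot: [0.0, 0.001, 1.0, -0.0]
wrist_force: [-0.1, 0.6, 0.3]
grip_width: -0.0001
grip_force: 0.0
```

Call:
{"op": "move_arm", "data": {"increments": [0.03,0,0,0,-0.05,0,0.06,0,0,0,-0.12,0,0.09,0,0,0,-0.18,0,0.12,0,0,0,-0.22,0,0.13,0,0,0,-0.26,0,0.13,0,0,0,-0.26,0,0.13,0,0,0,-0.26,0]}}

```text
clock: 2.1
eef_pos: [0.3532, 0.2686, 0.2006]
tcp_rot: [0.13, -0.001, 0.992, 0.001]
wrist_force: [-0.3, -0.6, 0.1]
grip_width: 0.0001
grip_force: 0.0
```

Call:
{"op": "move_arm", "data": {"increments": [-0.036,0,-0.009,0,0.1,0,-0.085,0,-0.02,0,0.2,0,-0.126,0,-0.034,0,0.26,0,-0.126,0,-0.034,0,0.26,0,-0.12,0,-0.016,0,0.26,0,-0.114,0,0.01,0,0.26,0,-0.108,0,0.034,0,0.26,0,-0.108,0,0.034,0,0.26,0]}}

```text
clock: 2.9
eef_pos: [0.4661, 0.2669, 0.1923]
tcp_rot: [-0.002, -0.0, 1.0, -0.002]
wrist_force: [-0.0, -0.5, 0.6]
grip_width: -0.0003
grip_force: 0.0
```

```bash
python3 - <<'E'
from h import *
s=manip.get_state();print(s["eef_pos"],s["tcp_rot"],s["wrist_force"])
b=pose(.409,.268,.127);a=now();L=leg(a,b,12,False);rows(a,L)
E
```

```text
[0.46605791 0.26693631 0.19232788] [-1.92514659e-03 -1.61886383e-04  9.99996943e-01 -1.54343831e-03] [-0.01458014 -0.5048218   0.59050677]
[0.005, 0.0, 0.005, 0.0, 0.0, 0.0, 0.009, 0.0, 0.011, 0.0, 0.0, 0.0, 0.014, 0.0, 0.016, 0.0, 0.0, 0.0, 0.019, 0.0, 0.022, 0.0, 0.0, 0.0, 0.024, 0.001, 0.027, 0.0, 0.0, 0.0, 0.028, 0.001, 0.033, 0.0, 0.0, 0.0, 0.033, 0.001, 0.038, 0.0, 0.0, 0.0, 0.038, 0.001, 0.044, 0.0, 0.0, 0.0, 0.043, 0.001, 0.049, 0.0, 0.0, 0.0, 0.047, 0.001, 0.055, 0.0, 0.0, 0.0, 0.052, 0.001, 0.06, 0.0, 0.0, 0.0, 0.057, 0.001, 0.066, 0.0, 0.0, 0.0]
```

Call:
{"op": "move_arm", "data": {"increments": [-0.012,0,0,0,0,0,-0.02,0,0.005,0,0,0,-0.02,0,0.02,0,0,0,-0.02,0,0.04,0,0,0,-0.02,0,0.058,0,0,0,-0.02,0,0.065,0,0,0,-0.02,0,0.065,0,0,0]}}

```text
clock: 3.6
eef_pos: [0.4871, 0.268, 0.1301]
tcp_rot: [-0.0, -0.0, 1.0, -0.0]
wrist_force: [-0.9, 0.3, 0.6]
grip_width: 0.0002
grip_force: 0.0
```

Call:
{"op": "move_arm", "data": {"increments": [0.005,0,0,0,0,0,0.01,0,0,0,0,0,0.015,0,0,0,0,0,0.02,0,0,0,0,0,0.025,0,0,0,0,0,0.03,0,0,0,0,0,0.035,0,0,0,0,0,0.04,0,0,0,0,0,0.045,0,0,0,0,0,0.05,0,0,0,0,0,0.054,0,0,0,0,0,0.056,0,0,0,0,0]}}

```text
clock: 4.8
eef_pos: [0.4301, 0.268, 0.1302]
tcp_rot: [-0.0, -0.001, 1.0, -0.0]
wrist_force: [2.6, -1.0, 0.2]
grip_width: 0.0
grip_force: 1.4
```

```bash
python3 - <<'E'
from h import *
s=manip.get_state();print(s["eef_pos"],s["wrist_force"])
for n in("scene","top"):
    a=img(n);print(crates(a,cloud(a)))
E
```

```text
[0.43006657 0.26802977 0.13017023] [ 2.57333277 -1.00298392  0.20829097]
[(array([ 526. , -296.6]), array([153. , 190.6]), 1.9, 669), (array([426.6, 197.7]), array([56.1, 97.5]), 36.9, 91), (array([487. , 268.9]), array([182.5, 151.5]), -10.1, 317)]
[(array([ 526.1, -374.6]), array([146.7,  50.6]), 7.2, 133)]
```

Call:
{"op": "move_arm", "data": {"increments": [0.004,0,0,0,0,0,0.008,0,0,0,0,0,0.011,0,0,0,0,0,0.014,0,0,0,0,0,0.016,0,0,0,0,0,0.018,0,0,0,0,0,0.02,0,0,0,0,0,0.021,0,0,0,0,0]}}

```text
clock: 5.7
eef_pos: [0.4094, 0.2681, 0.1302]
tcp_rot: [-0.0, -0.001, 1.0, -0.0]
wrist_force: [3.3, 0.1, 0.3]
grip_width: -0.0002
grip_force: 1.4
```

```bash
python3 - <<'E'
from h import *
s=manip.get_state();print(s["eef_pos"],s["wrist_force"])
for n in("scene","top"):
    a=img(n);print(crates(a,cloud(a)));save(a,n+"1")
a=img("scene");cv2.imwrite("pics/c1.png",cv2.resize(a["color"][130:280,270:420,::-1],None,fx=3,fy=3))
E
```

```text
[0.40937079 0.26808715 0.13020313] [3.26932523 0.13795217 0.26966316]
[(array([410.1, 196.7]), array([ 61.3, 103.7]), 38.9, 104), (array([ 526. , -296.6]), array([153. , 190.5]), 1.9, 665), (array([467. , 270.2]), array([183.6, 150.6]), -8.1, 304)]
[(array([ 526.1, -374.6]), array([146.7,  50.6]), 7.2, 136)]
```

View pics/c1.png

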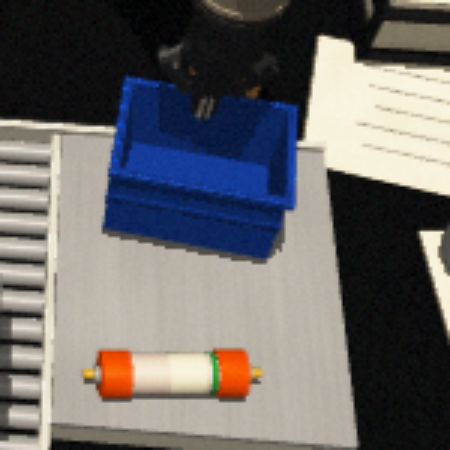

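The left crate has reached the lip at its right corner but is still about 8° askew, with its left end farther out. I'll pull at the left part of its near wall to square it.

Call:
{"op": "move_arm", "data": {"increments": [-0.015,0,0,0,0,0,-0.028,0.012,0,0,0,0,-0.03,0.03,0,0,0,0,-0.03,0.05,0,0,0,0,-0.03,0.058,0,0,0,0,-0.03,0.058,0.01,0,0,0,-0.025,0.058,0.02,0,0,0,-0.02,0.058,0.02,0,0,0,-0.015,0.058,0.02,0,0,0,-0.01,0.058,0.02,0,0,0,-0.005,0.058,0.02,0,0,0,0.0,0.058,0.02,0,0,0]}}

```text
clock: 7.05
eef_pos: [0.4092, 0.3261, 0.1105]
tcp_rot: [0.0, -0.001, 1.0, 0.0]
wrist_force: [2.2, -0.8, -0.6]
grip_width: -0.0
grip_force: 0.9
```

```bash
python3 - <<'E'
from h import *
s=manip.get_state();print(s["eef_pos"],s["wrist_force"])
a=img("scene");print(crates(a,cloud(a)))
E
```

```text
[0.409216   0.32609504 0.11054769] [ 2.18813628 -0.81550057 -0.63766963]
[(array([466.8, 273.5]), array([189.9, 153.7]), -1.0, 566), (array([ 526. , -296.6]), array([153. , 190.6]), 1.9, 678)]
```

```bash
cat >> h.py <<'E'
def tip(th,xl,y,d=.078,zp=.050,ft=None):
    """TCP pose for crate tilt th (deg), finger corner at height d of the near wall's inner face"""
    t=np.radians(th);f=min(max(0,(th-20)*.5),15) if ft is None else ft;fr=np.radians(f)
    b=.008*np.tan(t)
    cx=xl+b-d*np.sin(t)+.004*np.cos(t);cz=zp+d*np.cos(t)+.004*np.sin(t)
    return pose(cx+.011*np.cos(fr),y,cz+.011*np.sin(fr),f)
E
python3 - <<'E'
from h import *
a=now();y=.272;xl=.3935
p1=pose(.430,.326,.115);p2=pose(.430,y,.125);p3=tip(0,xl,y)
rows(a,leg(a,p1,3)+leg(p1,p2,4)+leg(p2,p3,4))
T=[tip(t,xl,y) for t in np.linspace(0,30,13)];rows(p3,T[1:])
T2=[tip(t,xl,y) for t in np.linspace(30,54,13)];rows(T[-1],T2[1:])
E
```

```text
[-0.006, 0.0, -0.001, 0.0, 0.0, 0.0, -0.016, 0.0, -0.003, 0.0, 0.0, 0.0, -0.021, 0.0, -0.004, 0.0, 0.0, 0.0, -0.021, -0.009, -0.006, 0.0, 0.0, 0.0, -0.021, -0.027, -0.01, 0.0, 0.0, 0.0, -0.021, -0.046, -0.013, 0.0, 0.0, 0.0, -0.021, -0.054, -0.015, 0.0, 0.0, 0.0, -0.018, -0.054, -0.015, 0.0, 0.0, 0.0, -0.011, -0.054, -0.016, 0.0, 0.0, 0.0, -0.003, -0.054, -0.017, 0.0, 0.0, 0.0, 0.0, -0.054, -0.018, 0.0, 0.0, 0.0]
[0.003, 0.0, 0.0, 0.0, 0.0, 0.0, 0.006, 0.0, 0.0, 0.0, 0.0, 0.0, 0.009, 0.0, 0.0, 0.0, 0.0, 0.0, 0.012, 0.0, 0.0, 0.0, 0.0, 0.0, 0.015, 0.0, 0.001, 0.0, 0.0, 0.0, 0.018, 0.0, 0.002, 0.0, 0.0, 0.0, 0.021, 0.0, 0.002, 0.0, 0.0, 0.0, 0.024, 0.0, 0.003, 0.0, 0.0, 0.0, 0.027, 0.0, 0.004, 0.0, -0.02, 0.0, 0.03, 0.0, 0.005, 0.0, -0.04, 0.0, 0.032, 0.0, 0.006, 0.0, -0.07, 0.0, 0.035, 0.0, 0.007, 0.0, -0.09, 0.0]
[0.002, 0.0, 0.001, 0.0, -0.02, 0.0, 0.004, 0.0, 0.002, 0.0, -0.03, 0.0, 0.006, 0.0, 0.003, 0.0, -0.05, 0.0, 0.008, 0.0, 0.004, 0.0, -0.07, 0.0, 0.01, 0.0, 0.005, 0.0, -0.09, 0.0, 0.012, 0.0, 0.007, 0.0, -0.1, 0.0, 0.014, 0.0, 0.008, 0.0, -0.12, 0.0, 0.015, 0.0, 0.01, 0.0, -0.14, 0.0, 0.017, 0.0, 0.011, 0.0, -0.16, 0.0, 0.018, 0.0, 0.013, 0.0, -0.17, 0.0, 0.02, 0.0, 0.015, 0.0, -0.17, 0.0, 0.021, 0.0, 0.017, 0.0, -0.17, 0.0]
```

Call:
{"op": "move_arm", "data": {"increments": [-0.006,0,-0.001,0,0,0,-0.016,0,-0.003,0,0,0,-0.021,0,-0.004,0,0,0,-0.021,-0.009,-0.006,0,0,0,-0.021,-0.027,-0.01,0,0,0,-0.021,-0.046,-0.013,0,0,0,-0.021,-0.054,-0.015,0,0,0,-0.018,-0.054,-0.015,0,0,0,-0.011,-0.054,-0.016,0,0,0,-0.003,-0.054,-0.017,0,0,0,0,-0.054,-0.018,0,0,0]}}

```text
clock: 8.2
eef_pos: [0.4082, 0.2727, 0.1282]
tcp_rot: [-0.0, -0.001, 1.0, -0.0]
wrist_force: [-0.1, 0.4, 0.5]
grip_width: 0.0
grip_force: 0.0
```

Call:
{"op": "move_arm", "data": {"increments": [0.003,0,0,0,0,0,0.006,0,0,0,0,0,0.009,0,0,0,0,0,0.012,0,0,0,0,0,0.015,0,0.001,0,0,0,0.018,0,0.002,0,0,0,0.021,0,0.002,0,0,0,0.024,0,0.003,0,0,0,0.027,0,0.004,0,-0.02,0,0.03,0,0.005,0,-0.04,0,0.032,0,0.006,0,-0.07,0,0.035,0,0.007,0,-0.09,0]}}

```text
clock: 9.4
eef_pos: [0.3742, 0.2719, 0.1211]
tcp_rot: [0.045, -0.001, 0.999, -0.0]
wrist_force: [3.3, 1.0, 0.3]
grip_width: 0.0002
grip_force: 1.4
```

```bash
python3 - <<'E'
from h import *
s=manip.get_state();print(s["eef_pos"],s["tcp_rot"],s["wrist_force"],tip(30,.3935,.272)[0])
a=img("scene");cv2.imwrite("pics/c2.png",cv2.resize(a["color"][100:280,270:450,::-1],None,fx=3,fy=3))
E
```

```text
[0.37416514 0.27189436 0.12110636] [ 4.53857656e-02 -6.09732753e-04  9.98969348e-01 -3.97344096e-05] [3.26626211 0.97267523 0.30488652] [0.37354105 0.272      0.12050869]
```

View pics/c2.png

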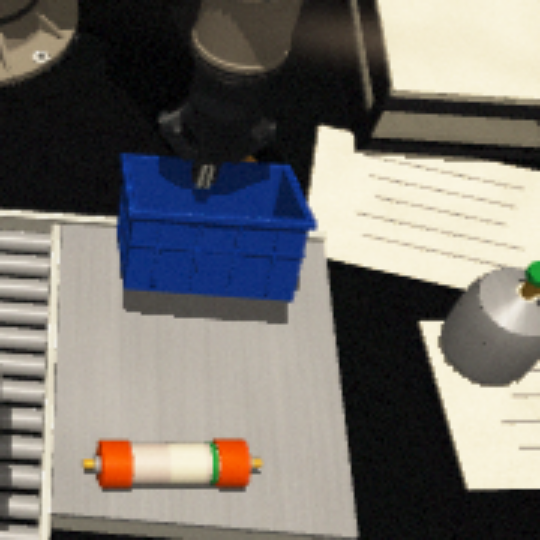

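Tipping is going well, at roughly 25–30°, square to the lip. I'll carry on to about 54° and measure the tilt from depth.

Call:
{"op": "move_arm", "data": {"increments": [0.002,0,0.001,0,-0.02,0,0.004,0,0.002,0,-0.03,0,0.006,0,0.003,0,-0.05,0,0.008,0,0.004,0,-0.07,0,0.01,0,0.005,0,-0.09,0,0.012,0,0.007,0,-0.1,0,0.014,0,0.008,0,-0.12,0,0.015,0,0.01,0,-0.14,0,0.017,0,0.011,0,-0.16,0,0.018,0,0.013,0,-0.17,0,0.02,0,0.015,0,-0.17,0,0.021,0,0.017,0,-0.17,0]}}

```text
clock: 10.65
eef_pos: [0.3549, 0.2719, 0.1021]
tcp_rot: [0.129, -0.001, 0.992, -0.0]
wrist_force: [-0.5, -0.3, 3.6]
grip_width: -0.0001
grip_force: 1.0
```

```bash
cat >> h.py <<'E'
def tilt(im,ylo,yhi):
    P=cloud(im);hsv=cv2.cvtColor(im["color"],cv2.COLOR_RGB2HSV)
    m=(cv2.inRange(hsv,(100,100,25),(130,255,255))>0)&(P[...,0]>.25)&(P[...,0]<.7)&(P[...,1]>ylo)&(P[...,1]<yhi)&(P[...,2]>.06)
    q=P[m];rng=np.random.default_rng(0);best=None
    for _ in range(400):
        a=q[rng.choice(len(q),3)];n=np.cross(a[1]-a[0],a[2]-a[0]);l=np.linalg.norm(n)
        if l<1e-4: continue
        n/=l;k=abs((q-a[0])@n)<.003
        if best is None or k.sum()>best.sum(): best=k
    c=q[best].mean(0);n=np.linalg.svd(q[best]-c)[2][2];n*=np.sign(n[0])
    print("plane",np.round(c,3),np.round(n,3),"tilt",round(np.degrees(np.arctan2(n[2],n[0])),1),best.sum(),len(q))
    yl=(cv2.inRange(hsv,(18,90,60),(36,255,255))>0)&(P[...,0]>.3)&(P[...,0]<.6)&(P[...,1]>ylo)&(P[...,1]<yhi)&(P[...,2]>.055)
    print("yellow",yl.sum(),np.round(P[yl].mean(0),3) if yl.any() else '', "top z",np.round(np.percentile(q[:,2],99),3))
E
python3 - <<'E'
from h import *
s=manip.get_state();print(s["eef_pos"],s["tcp_rot"],s["wrist_force"],tip(54,.3935,.272)[0])
a=img("scene");tilt(a,.15,.4);a1=now()
T=[tip(t,.3935,.272) for t in np.linspace(54,63,10)];rows(tip(54,.3935,.272),T[1:])
E
```

```text
[0.35486939 0.27189772 0.10212704] [ 1.29273924e-01 -6.96669013e-04  9.91608660e-01 -1.80287973e-04] [-0.5237938  -0.29435627  3.57747858] [0.35438405 0.272      0.10193033]
plane [0.455 0.274 0.185] [ 0.645 -0.004  0.764] tilt 49.9 1249 1903
yellow 0  top z 0.22
[0.001, 0.0, 0.001, 0.0, 0.0, 0.0, 0.001, 0.0, 0.002, 0.0, 0.0, 0.0, 0.002, 0.0, 0.003, 0.0, 0.0, 0.0, 0.003, 0.0, 0.004, 0.0, 0.0, 0.0, 0.003, 0.0, 0.005, 0.0, 0.0, 0.0, 0.004, 0.0, 0.006, 0.0, 0.0, 0.0, 0.004, 0.0, 0.007, 0.0, 0.0, 0.0, 0.004, 0.0, 0.008, 0.0, 0.0, 0.0, 0.005, 0.0, 0.009, 0.0, 0.0, 0.0]
```

Call:
{"op": "move_arm", "data": {"increments": [0.001,0,0.001,0,0,0,0.001,0,0.002,0,0,0,0.002,0,0.003,0,0,0,0.003,0,0.004,0,0,0,0.003,0,0.005,0,0,0,0.004,0,0.006,0,0,0,0.004,0,0.007,0,0,0,0.004,0,0.008,0,0,0,0.005,0,0.009,0,0,0,0.005,0,0.01,0,0,0]}}

```text
clock: 11.7
eef_pos: [0.3528, 0.272, 0.0913]
tcp_rot: [0.13, -0.001, 0.992, 0.0]
wrist_force: [-0.2, -0.3, 1.7]
grip_width: 0.0
grip_force: 0.9
```

```bash
python3 - <<'E'
from h import *
s=manip.get_state();print(s["eef_pos"],s["wrist_force"])
a=img("scene");tilt(a,.15,.4);save(a,"s3")
cv2.imwrite("pics/c3.png",cv2.resize(a["color"][100:250,270:450,::-1],None,fx=4,fy=4))
E
```

```text
[0.35279069 0.271986   0.09131194] [-0.18950375 -0.2908282   1.69265182]
plane [0.436 0.275 0.191] [ 0.5   -0.008  0.866] tilt 60.0 1263 2164
yellow 1 [0.326 0.256 0.385] top z 0.221
```

View pics/c3.png

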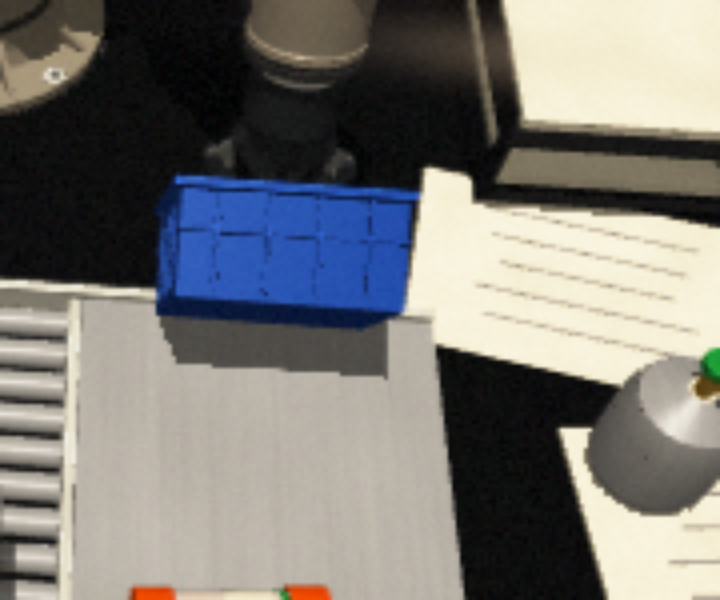

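The crate is at 60°, and the underside shows as a thin dark-blue sliver at crop rows 312–328. I'll check that sliver's hues.

```bash
python3 - <<'E'
from h import *
a=cv2.imread("pics/s3.png")[...,::-1]
for r in range(175,184): print(r,[a[r,c].tolist() for c in (315,325,332,338,345,352,360)])
T=[tip(t,.3935,.272) for t in np.linspace(63.5,35,13)]
a=now();T=[(p+a[0]-T[0][0],R) for p,R in T];rows(a,T[1:])
T2=[tip(t,.3935,.272) for t in np.linspace(35,-1,13)];
T2=[(p+(a[0]-tip(63.5,.3935,.272)[0]),R) for p,R in T2]
rows(T[-1],T2[1:])
E
```

```text
175 [[13, 26, 60], [6, 24, 56], [21, 46, 103], [35, 71, 151], [43, 86, 179], [42, 83, 177], [39, 81, 176]]
176 [[2, 20, 56], [3, 19, 55], [8, 24, 57], [12, 25, 57], [14, 34, 85], [32, 67, 148], [39, 79, 173]]
177 [[7, 20, 55], [11, 27, 58], [3, 23, 55], [4, 19, 56], [10, 23, 58], [14, 24, 60], [17, 39, 96]]
178 [[12, 23, 58], [5, 18, 55], [9, 23, 58], [11, 28, 57], [13, 25, 56], [13, 26, 59], [10, 24, 58]]
179 [[62, 63, 69], [14, 23, 56], [3, 18, 52], [12, 21, 56], [7, 21, 56], [10, 20, 59], [7, 22, 58]]
180 [[77, 73, 69], [77, 74, 67], [44, 49, 68], [8, 19, 54], [9, 24, 58], [3, 19, 56], [5, 22, 56]]
181 [[79, 77, 70], [80, 78, 71], [78, 75, 69], [77, 75, 69], [43, 49, 67], [15, 27, 59], [7, 25, 58]]
182 [[77, 73, 70], [80, 73, 73], [78, 74, 71], [76, 74, 72], [77, 76, 73], [78, 75, 70], [47, 52, 66]]
183 [[78, 74, 69], [79, 75, 71], [80, 77, 74], [80, 74, 73], [79, 76, 68], [76, 75, 72], [81, 80, 78]]
[-0.001, 0.0, -0.003, 0.0, 0.0, 0.0, -0.002, 0.0, -0.005, 0.0, 0.0, 0.0, -0.003, 0.0, -0.008, 0.0, 0.0, 0.0, -0.005, 0.0, -0.01, 0.0, 0.0, 0.0, -0.007, 0.0, -0.012, 0.0, 0.0, 0.0, -0.009, 0.0, -0.014, 0.0, 0.0, 0.0, -0.011, 0.0, -0.015, 0.0, 0.03, 0.0, -0.013, 0.0, -0.017, 0.0, 0.05, 0.0, -0.015, 0.0, -0.018, 0.0, 0.07, 0.0, -0.018, 0.0, -0.019, 0.0, 0.09, 0.0, -0.02, 0.0, -0.02, 0.0, 0.11, 0.0, -0.023, 0.0, -0.021, 0.0, 0.13, 0.0]
[-0.003, 0.0, -0.001, 0.0, 0.03, 0.0, -0.006, 0.0, -0.003, 0.0, 0.05, 0.0, -0.01, 0.0, -0.004, 0.0, 0.08, 0.0, -0.013, 0.0, -0.004, 0.0, 0.1, 0.0, -0.017, 0.0, -0.005, 0.0, 0.13, 0.0, -0.02, 0.0, -0.006, 0.0, 0.13, 0.0, -0.024, 0.0, -0.006, 0.0, 0.13, 0.0, -0.028, 0.0, -0.006, 0.0, 0.13, 0.0, -0.031, 0.0, -0.006, 0.0, 0.13, 0.0, -0.035, 0.0, -0.006, 0.0, 0.13, 0.0, -0.039, 0.0, -0.005, 0.0, 0.13, 0.0, -0.042, 0.0, -0.005, 0.0, 0.13, 0.0]
```

The sliver is uniformly blue at columns 315–360, so there is no stamp here. Now I lower the crate gently, more slowly near the end.

Call:
{"op": "move_arm", "data": {"increments": [-0.001,0,-0.003,0,0,0,-0.002,0,-0.005,0,0,0,-0.003,0,-0.008,0,0,0,-0.005,0,-0.01,0,0,0,-0.007,0,-0.012,0,0,0,-0.009,0,-0.014,0,0,0,-0.011,0,-0.015,0,0.03,0,-0.013,0,-0.017,0,0.05,0,-0.015,0,-0.018,0,0.07,0,-0.018,0,-0.019,0,0.09,0,-0.02,0,-0.02,0,0.11,0,-0.023,0,-0.021,0,0.13,0]}}

```text
clock: 12.95
eef_pos: [0.37, 0.2721, 0.1179]
tcp_rot: [0.065, -0.001, 0.998, 0.0]
wrist_force: [2.1, -0.8, 1.1]
grip_width: -0.0001
grip_force: 0.9
```

Call:
{"op": "move_arm", "data": {"increments": [-0.003,0,-0.001,0,0.03,0,-0.006,0,-0.003,0,0.05,0,-0.01,0,-0.004,0,0.08,0,-0.013,0,-0.004,0,0.1,0,-0.016,0,-0.005,0,0.13,0,-0.018,0,-0.005,0,0.13,0,-0.02,0,-0.006,0,0.13,0,-0.022,0,-0.006,0,0.13,0,-0.024,0,-0.006,0,0.13,0,-0.026,0,-0.006,0,0.13,0,-0.028,0,-0.006,0,0.13,0,-0.03,0,-0.006,0,0.13,0]}}

```text
clock: 14.15
eef_pos: [0.3989, 0.2721, 0.1276]
tcp_rot: [0.0, -0.001, 1.0, 0.0]
wrist_force: [2.3, -0.2, 2.7]
grip_width: 0.0
grip_force: 1.5
```

```bash
python3 - <<'E'
from h import *
s=manip.get_state();print(s["eef_pos"],s["tcp_rot"],s["wrist_force"])
a=img("scene");tilt(a,.15,.4)
E
```

```text
[0.39887516 0.27214024 0.12756462] [ 8.86039218e-05 -6.50360051e-04  9.99999784e-01  3.42826302e-05] [ 2.32135609 -0.19771781  2.74231455]
plane [0.528 0.274 0.122] [ 0.985 -0.014  0.17 ] tilt 9.8 991 2672
yellow 2 [0.301 0.236 0.631] top z 0.171
```

Call:
{"op": "move_arm", "data": {"increments": [-0.0015,0,0,0,0,0,-0.003,0,0,0,0,0,-0.0045,0,0,0,0,0,-0.006,0,0,0,0,0,-0.0075,0,0,0,0,0,-0.009,0,0,0,0,0,-0.0105,0,0,0,0,0,-0.012,0,0,0,0,0,-0.014,0,0,0,0,0,-0.017,0,0,0,0,0,-0.022,0,0,0,0,0,-0.03,0,0,0,0,0]}}

```text
clock: 15.4
eef_pos: [0.4285, 0.272, 0.1272]
tcp_rot: [-0.001, -0.001, 1.0, -0.0]
wrist_force: [-0.9, -0.5, -0.5]
grip_width: 0.0001
grip_force: 0.0
```

```bash
python3 - <<'E'
from h import *
s=manip.get_state();print(s["eef_pos"],s["wrist_force"])
a=img("scene");print(crates(a,cloud(a)))
a=now()
u=pose(.44,.272,.22);m=pose(.485,-.297,.22);d=pose(.485,-.297,.13)
rows(a,leg(a,u,5)+leg(u,m,16)[:7]);
L=leg(u,m,16);rows(L[6],L[7:]);rows(m,leg(m,d,6))
E
```

```text
[0.42851656 0.27200641 0.12723578] [-0.9357028  -0.48535612 -0.50004904]
[(array([473.5, 275.3]), array([187.2, 153.1]), -0.5, 542), (array([ 525.7, -296.7]), array([152.6, 190.3]), 1.8, 654)]
[-0.001, 0.0, -0.01, 0.0, 0.0, 0.0, -0.003, 0.0, -0.033, 0.0, 0.0, 0.0, -0.006, 0.0, -0.06, 0.0, 0.0, 0.0, -0.009, 0.0, -0.083, 0.0, 0.0, 0.0, -0.01, 0.0, -0.093, 0.0, 0.0, 0.0, -0.01, -0.006, -0.093, 0.0, 0.0, 0.0, -0.012, -0.025, -0.093, 0.0, 0.0, 0.0, -0.014, -0.053, -0.093, 0.0, 0.0, 0.0, -0.017, -0.089, -0.093, 0.0, 0.0, 0.0, -0.02, -0.132, -0.093, 0.0, 0.0, 0.0, -0.024, -0.18, -0.093, 0.0, 0.0, 0.0, -0.028, -0.232, -0.093, 0.0, 0.0, 0.0]
[-0.004, -0.053, 0.0, 0.0, 0.0, 0.0, -0.008, -0.106, 0.0, 0.0, 0.0, 0.0, -0.012, -0.158, 0.0, 0.0, 0.0, 0.0, -0.016, -0.206, 0.0, 0.0, 0.0, 0.0, -0.02, -0.249, 0.0, 0.0, 0.0, 0.0, -0.023, -0.285, 0.0, 0.0, 0.0, 0.0, -0.025, -0.313, 0.0, 0.0, 0.0, 0.0, -0.026, -0.331, 0.0, 0.0, 0.0, 0.0, -0.027, -0.338, 0.0, 0.0, 0.0, 0.0]
[0.0, 0.0, 0.007, 0.0, 0.0, 0.0, 0.0, 0.0, 0.023, 0.0, 0.0, 0.0, 0.0, 0.0, 0.045, 0.0, 0.0, 0.0, 0.0, 0.0, 0.067, 0.0, 0.0, 0.0, 0.0, 0.0, 0.083, 0.0, 0.0, 0.0, 0.0, 0.0, 0.09, 0.0, 0.0, 0.0]
```

Call:
{"op": "move_arm", "data": {"increments": [-0.001,0,-0.01,0,0,0,-0.003,0,-0.033,0,0,0,-0.006,0,-0.06,0,0,0,-0.009,0,-0.083,0,0,0,-0.01,0,-0.093,0,0,0,-0.01,-0.006,-0.093,0,0,0,-0.012,-0.025,-0.093,0,0,0,-0.014,-0.053,-0.093,0,0,0,-0.017,-0.089,-0.093,0,0,0,-0.02,-0.132,-0.093,0,0,0,-0.024,-0.175,-0.093,0,0,0,-0.028,-0.22,-0.093,0,0,0]}}

```text
clock: 16.65
eef_pos: [0.4559, 0.0502, 0.2195]
tcp_rot: [-0.001, -0.001, 1.0, -0.0]
wrist_force: [1.4, -0.6, -0.4]
grip_width: -0.0002
grip_force: 0.0
```

Call:
{"op": "move_arm", "data": {"increments": [-0.004,-0.045,0,0,0,0,-0.008,-0.09,0,0,0,0,-0.012,-0.135,0,0,0,0,-0.016,-0.18,0,0,0,0,-0.02,-0.225,0,0,0,0,-0.023,-0.265,0,0,0,0,-0.025,-0.3,0,0,0,0,-0.026,-0.325,0,0,0,0,-0.027,-0.342,0,0,0,0,-0.027,-0.349,0,0,0,0,-0.027,-0.349,0,0,0,0]}}

```text
clock: 17.75
eef_pos: [0.4834, -0.2973, 0.2196]
tcp_rot: [-0.001, 0.0, 1.0, 0.0]
wrist_force: [0.6, -0.9, -0.1]
grip_width: -0.0001
grip_force: 0.0
```

```bash
python3 - <<'E'
from h import *
s=manip.get_state();print(s["eef_pos"],s["tcp_rot"],s["wrist_force"])
a=img("top");print(crates(a,cloud(a)))
a=now();d=pose(.485,-.297,.125);e=pose(.401,-.297,.125)
rows(a,leg(a,d,7));L=leg(d,e,18,False);rows(d,L[:12]);rows(L[11],L[12:])
E
```

```text
[ 0.483438   -0.29727935  0.21963149] [-8.14500918e-04  1.66398084e-04  9.99999654e-01  1.72563222e-05] [ 0.5554269  -0.86279973 -0.14584545]
[(array([468.9, 270.2]), array([189.9, 149.9]), -0.3, 501)]
[0.0, 0.0, 0.005, 0.0, 0.0, 0.0, 0.0, 0.0, 0.019, 0.0, 0.0, 0.0, -0.001, 0.0, 0.037, 0.0, 0.0, 0.0, -0.001, 0.0, 0.057, 0.0, 0.0, 0.0, -0.001, -0.001, 0.076, 0.0, 0.0, 0.0, -0.001, -0.001, 0.09, 0.0, 0.0, 0.0, -0.001, -0.001, 0.095, 0.0, 0.0, 0.0]
[0.005, 0.0, 0.0, 0.0, 0.0, 0.0, 0.009, 0.0, 0.0, 0.0, 0.0, 0.0, 0.014, 0.0, 0.0, 0.0, 0.0, 0.0, 0.019, 0.0, 0.0, 0.0, 0.0, 0.0, 0.023, 0.0, 0.0, 0.0, 0.0, 0.0, 0.028, 0.0, 0.0, 0.0, 0.0, 0.0, 0.033, 0.0, 0.0, 0.0, 0.0, 0.0, 0.037, 0.0, 0.0, 0.0, 0.0, 0.0, 0.042, 0.0, 0.0, 0.0, 0.0, 0.0, 0.047, 0.0, 0.0, 0.0, 0.0, 0.0, 0.051, 0.0, 0.0, 0.0, 0.0, 0.0, 0.056, 0.0, 0.0, 0.0, 0.0, 0.0]
[0.005, 0.0, 0.0, 0.0, 0.0, 0.0, 0.009, 0.0, 0.0, 0.0, 0.0, 0.0, 0.014, 0.0, 0.0, 0.0, 0.0, 0.0, 0.019, 0.0, 0.0, 0.0, 0.0, 0.0, 0.023, 0.0, 0.0, 0.0, 0.0, 0.0, 0.028, 0.0, 0.0, 0.0, 0.0, 0.0]
```

Call:
{"op": "move_arm", "data": {"increments": [0,0,0.005,0,0,0,0,0,0.019,0,0,0,-0.001,0,0.037,0,0,0,-0.001,0,0.057,0,0,0,-0.001,0,0.076,0,0,0,-0.001,0,0.09,0,0,0,-0.001,0,0.095,0,0,0]}}

```text
clock: 18.5
eef_pos: [0.4847, -0.296, 0.1237]
tcp_rot: [-0.001, -0.001, 1.0, 0.0]
wrist_force: [0.1, -0.5, 0.6]
grip_width: -0.0002
grip_force: 0.0
```

Call:
{"op": "move_arm", "data": {"increments": [0.005,0,0,0,0,0,0.009,0,0,0,0,0,0.014,0,0,0,0,0,0.019,0,0,0,0,0,0.023,0,0,0,0,0,0.028,0,0,0,0,0,0.033,0,0,0,0,0,0.037,0,0,0,0,0,0.042,0,0,0,0,0,0.047,0,0,0,0,0,0.051,0,0,0,0,0,0.056,0,0,0,0,0]}}

```text
clock: 19.7
eef_pos: [0.429, -0.2969, 0.1255]
tcp_rot: [-0.0, -0.001, 1.0, -0.0]
wrist_force: [2.6, -1.0, 0.2]
grip_width: 0.0004
grip_force: 1.4
```

Call:
{"op": "move_arm", "data": {"increments": [0.004,0,0,0,0,0,0.008,0,0,0,0,0,0.012,0,0,0,0,0,0.015,0,0,0,0,0,0.018,0,0,0,0,0,0.02,0,0,0,0,0,0.022,0,0,0,0,0,0.023,0,0,0,0,0]}}

```text
clock: 20.5
eef_pos: [0.4062, -0.2969, 0.1255]
tcp_rot: [-0.0, -0.001, 1.0, 0.0]
wrist_force: [2.9, -0.4, 0.4]
grip_width: 0.0001
grip_force: 1.4
```

```bash
python3 - <<'E'
from h import *
s=manip.get_state();print(s["eef_pos"],s["tcp_rot"],s["wrist_force"])
a=img("scene");print(crates(a,cloud(a)));tilt(a,-.45,-.15)
E
```

```text
[ 0.40616977 -0.29690432  0.1254999 ] [-7.22983388e-05 -5.40467480e-04  9.99999851e-01  1.10469425e-05] [ 2.88141798 -0.4064169   0.38544209]
[(array([ 465.3, -300.2]), array([149.1, 191.6]), 0.3, 315), (array([ 411.3, -224.2]), array([100.9,  59.3]), -39.7, 91), (array([473.2, 275.5]), array([187.2, 153.9]), -0.3, 654)]
plane [ 0.535 -0.295  0.12 ] [0.99  0.031 0.139] tilt 8.0 949 2598
yellow 10 [ 0.358 -0.237  0.541] top z 0.168
```

```bash
python3 - <<'E'
from h import *
a=now();y=-.297;xl=.3895;f=lambda t:tip(t,xl,y,.0765)
A=[f(t) for t in np.linspace(0,30,13)];rows(a,A[1:])
B=[f(t) for t in np.linspace(30,54,13)];rows(A[-1],B[1:])
C=[f(t) for t in np.linspace(54,62,9)];rows(B[-1],C[1:])
E
```

```text
[0.005, 0.0, -0.001, 0.0, 0.0, 0.0, 0.008, 0.0, -0.001, 0.0, 0.0, 0.0, 0.011, 0.0, -0.001, 0.0, 0.0, 0.0, 0.014, 0.0, -0.001, 0.0, 0.0, 0.0, 0.017, 0.0, 0.0, 0.0, 0.0, 0.0, 0.019, 0.0, 0.001, 0.0, 0.0, 0.0, 0.022, 0.0, 0.001, 0.0, 0.0, 0.0, 0.025, 0.0, 0.002, 0.0, 0.0, 0.0, 0.028, 0.0, 0.003, 0.0, -0.02, 0.0, 0.031, 0.0, 0.004, 0.0, -0.04, 0.0, 0.033, 0.0, 0.005, 0.0, -0.07, 0.0, 0.036, 0.0, 0.006, 0.0, -0.09, 0.0]
[0.002, 0.0, 0.001, 0.0, -0.02, 0.0, 0.004, 0.0, 0.002, 0.0, -0.03, 0.0, 0.006, 0.0, 0.003, 0.0, -0.05, 0.0, 0.008, 0.0, 0.004, 0.0, -0.07, 0.0, 0.01, 0.0, 0.005, 0.0, -0.09, 0.0, 0.012, 0.0, 0.007, 0.0, -0.1, 0.0, 0.013, 0.0, 0.008, 0.0, -0.12, 0.0, 0.015, 0.0, 0.009, 0.0, -0.14, 0.0, 0.016, 0.0, 0.011, 0.0, -0.16, 0.0, 0.018, 0.0, 0.013, 0.0, -0.17, 0.0, 0.019, 0.0, 0.015, 0.0, -0.17, 0.0, 0.02, 0.0, 0.016, 0.0, -0.17, 0.0]
[0.001, 0.0, 0.001, 0.0, 0.0, 0.0, 0.001, 0.0, 0.002, 0.0, 0.0, 0.0, 0.002, 0.0, 0.003, 0.0, 0.0, 0.0, 0.002, 0.0, 0.004, 0.0, 0.0, 0.0, 0.003, 0.0, 0.005, 0.0, 0.0, 0.0, 0.003, 0.0, 0.006, 0.0, 0.0, 0.0, 0.004, 0.0, 0.007, 0.0, 0.0, 0.0, 0.004, 0.0, 0.008, 0.0, 0.0, 0.0]
```

Call:
{"op": "move_arm", "data": {"increments": [0.004,0,-0.001,0,0,0,0.008,0,-0.001,0,0,0,0.011,0,-0.001,0,0,0,0.014,0,-0.001,0,0,0,0.017,0,0,0,0,0,0.019,0,0.001,0,0,0,0.022,0,0.001,0,0,0,0.025,0,0.002,0,0,0,0.028,0,0.003,0,-0.02,0,0.031,0,0.004,0,-0.04,0,0.033,0,0.005,0,-0.07,0,0.036,0,0.006,0,-0.09,0]}}

```text
clock: 21.75
eef_pos: [0.3697, -0.297, 0.1195]
tcp_rot: [0.046, -0.0, 0.999, 0.0]
wrist_force: [3.3, 0.8, -0.1]
grip_width: -0.0
grip_force: 1.2
```

Call:
{"op": "move_arm", "data": {"increments": [0.002,0,0.001,0,-0.02,0,0.004,0,0.002,0,-0.03,0,0.006,0,0.003,0,-0.05,0,0.008,0,0.004,0,-0.07,0,0.01,0,0.005,0,-0.09,0,0.012,0,0.007,0,-0.1,0,0.013,0,0.008,0,-0.12,0,0.015,0,0.009,0,-0.14,0,0.016,0,0.011,0,-0.16,0,0.018,0,0.013,0,-0.17,0,0.019,0,0.015,0,-0.17,0,0.02,0,0.016,0,-0.17,0]}}

```text
clock: 22.95
eef_pos: [0.3515, -0.2971, 0.1015]
tcp_rot: [0.129, -0.0, 0.992, 0.0]
wrist_force: [0.5, 1.5, 0.5]
grip_width: -0.0002
grip_force: 0.9
```

```bash
python3 - <<'E'
from h import *
s=manip.get_state();print(s["eef_pos"],s["tcp_rot"],s["wrist_force"],tip(54,.3895,-.297,.0765)[0])
a=img("scene");tilt(a,-.45,-.15)
E
```

```text
[ 0.35147602 -0.29709231  0.10150273] [ 1.29372175e-01 -2.07434874e-04  9.91596065e-01  2.04466682e-04] [0.47876178 1.54808114 0.50775018] [ 0.35159758 -0.297       0.10104865]
plane [ 0.45  -0.301  0.185] [ 0.631 -0.008  0.776] tilt 50.9 1166 1894
yellow 0  top z 0.22
```

Call:
{"op": "move_arm", "data": {"increments": [0.001,0,0.001,0,0,0,0.001,0,0.002,0,0,0,0.002,0,0.003,0,0,0,0.002,0,0.004,0,0,0,0.003,0,0.005,0,0,0,0.003,0,0.006,0,0,0,0.004,0,0.007,0,0,0,0.004,0,0.008,0,0,0,0.0045,0,0.009,0,0,0,0.0045,0,0.0095,0,0,0]}}

```text
clock: 24.0
eef_pos: [0.3499, -0.297, 0.0913]
tcp_rot: [0.13, -0.0, 0.992, 0.0]
wrist_force: [-0.4, 0.8, 1.9]
grip_width: -0.0002
grip_force: 0.8
```

```bash
python3 - <<'E'
from h import *
s=manip.get_state();print(s["eef_pos"],s["wrist_force"])
a=img("scene");tilt(a,-.45,-.15);save(a,"s4")
cv2.imwrite("pics/c4.png",cv2.resize(a["color"][100:250,90:270,::-1],None,fx=4,fy=4))
y=-.297;xl=.3895;f=lambda t:tip(t,xl,y,.0765)
a=now();o=a[0]-f(63.5)[0]
T=[(f(t)[0]+o,f(t)[1]) for t in np.linspace(63.5,35,13)];rows(a,T[1:])
E
```

```text
[ 0.34986637 -0.29701017  0.09133679] [-0.35165153  0.77489152  1.91713574]
plane [ 0.433 -0.299  0.191] [ 0.517 -0.003  0.856] tilt 58.9 1167 1997
yellow 99 [ 0.438 -0.299  0.11 ] top z 0.221
[-0.001, 0.0, -0.003, 0.0, 0.0, 0.0, -0.002, 0.0, -0.005, 0.0, 0.0, 0.0, -0.003, 0.0, -0.007, 0.0, 0.0, 0.0, -0.005, 0.0, -0.01, 0.0, 0.0, 0.0, -0.006, 0.0, -0.012, 0.0, 0.0, 0.0, -0.008, 0.0, -0.013, 0.0, 0.0, 0.0, -0.01, 0.0, -0.015, 0.0, 0.03, 0.0, -0.013, 0.0, -0.016, 0.0, 0.05, 0.0, -0.015, 0.0, -0.018, 0.0, 0.07, 0.0, -0.017, 0.0, -0.019, 0.0, 0.09, 0.0, -0.02, 0.0, -0.02, 0.0, 0.11, 0.0, -0.022, 0.0, -0.021, 0.0, 0.13, 0.0]
```

View pics/c4.png

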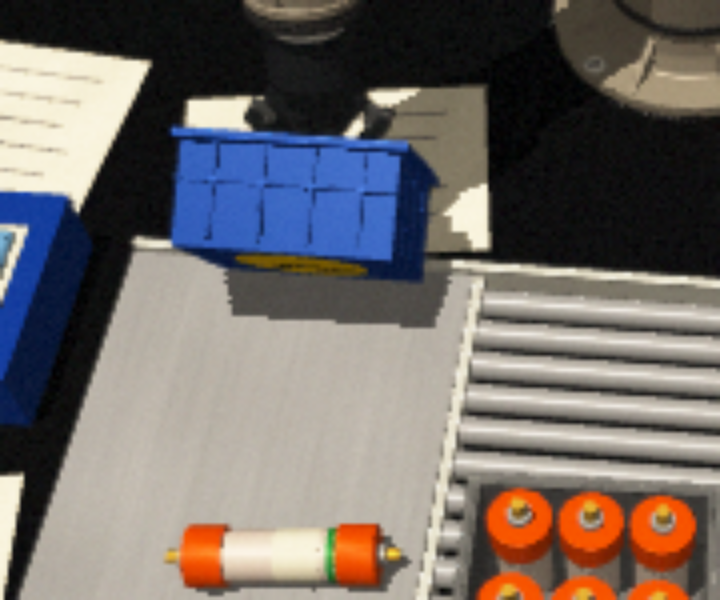

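The yellow stamp shows at about (300,265) in the crop, so the right crate is the stamped one. Its tilt is 59°. Next I lower it gently.

Call:
{"op": "move_arm", "data": {"increments": [-0.001,0,-0.003,0,0,0,-0.002,0,-0.005,0,0,0,-0.003,0,-0.007,0,0,0,-0.005,0,-0.01,0,0,0,-0.006,0,-0.012,0,0,0,-0.008,0,-0.013,0,0,0,-0.01,0,-0.015,0,0.03,0,-0.013,0,-0.016,0,0.05,0,-0.015,0,-0.018,0,0.07,0,-0.017,0,-0.019,0,0.09,0,-0.02,0,-0.02,0,0.11,0,-0.022,0,-0.021,0,0.13,0]}}

```text
clock: 25.25
eef_pos: [0.3663, -0.297, 0.1176]
tcp_rot: [0.065, -0.001, 0.998, -0.0]
wrist_force: [2.1, -0.8, -0.8]
grip_width: -0.0
grip_force: 0.8
```

Call:
{"op": "move_arm", "data": {"increments": [-0.003,0,-0.001,0,0.03,0,-0.006,0,-0.003,0,0.05,0,-0.01,0,-0.004,0,0.08,0,-0.013,0,-0.004,0,0.1,0,-0.016,0,-0.005,0,0.13,0,-0.018,0,-0.005,0,0.13,0,-0.02,0,-0.006,0,0.13,0,-0.022,0,-0.006,0,0.13,0,-0.024,0,-0.006,0,0.13,0,-0.026,0,-0.006,0,0.13,0,-0.028,0,-0.006,0,0.13,0,-0.03,0,-0.006,0,0.13,0]}}

```text
clock: 26.45
eef_pos: [0.395, -0.297, 0.1273]
tcp_rot: [0.0, -0.001, 1.0, -0.0]
wrist_force: [1.7, -0.3, 2.9]
grip_width: 0.0001
grip_force: 1.4
```

Call:
{"op": "move_arm", "data": {"increments": [-0.0015,0,0,0,0,0,-0.003,0,0,0,0,0,-0.0045,0,0,0,0,0,-0.006,0,0,0,0,0,-0.0075,0,0,0,0,0,-0.009,0,0,0,0,0,-0.0105,0,0,0,0,0,-0.012,0,0,0,0,0,-0.014,0,0,0,0,0,-0.017,0,0,0,0,0,-0.022,0,0,0,0,0,-0.03,0,0,0,0,0]}}

```text
clock: 27.65
eef_pos: [0.4246, -0.2968, 0.127]
tcp_rot: [-0.001, -0.0, 1.0, 0.0]
wrist_force: [0.5, -0.4, 1.0]
grip_width: -0.0003
grip_force: 0.0
```

```bash
python3 - <<'E'
from h import *
s=manip.get_state();print(s["eef_pos"],s["tcp_rot"],s["wrist_force"],s["qpos"])
a=img("scene");P=cloud(a);print(crates(a,P));tilt(a,-.45,-.15)
# full crate near edge: rim-height (0.1435) grey/dark or caps
k=(abs(P[...,1]+.026)<.11)&(P[...,2]>.12)&(P[...,2]<.2)&(P[...,0]>.55)&(P[...,0]<.9)
print("full x",np.percentile(P[k][:,0],[1,99]),"y",np.percentile(P[k][:,1],[1,99]))
E
```

```text
[ 0.42459046 -0.29679149  0.12697533] [-5.18675340e-04 -3.55947291e-04  9.99999780e-01  2.09225696e-04] [ 0.4654302  -0.40766098  1.00967044] [ 0.20180761  0.3102969   0.33725664  2.06784872 -0.14304615  0.78615784
  2.19711299]
[(array([ 470. , -298.8]), array([190.6, 153.1]), -0.1, 529), (array([473.1, 275.5]), array([187.1, 153.8]), -0.4, 652)]
plane [ 0.536 -0.3    0.102] [ 1.    -0.005 -0.007] tilt -0.4 659 2032
yellow 7 [ 0.35  -0.229  0.572] top z 0.148
full x [0.64184551 0.79149526] y [-0.12521855  0.06157914]
```

The right crate is flat again. Now I push it forward about 55 mm, off the lip, with open fingers against the inside of its far wall.

Call:
{"op": "move_arm", "data": {"increments": [-0.004,0,0.004,0,0,0,-0.014,0,0.012,0,0,0,-0.028,0,0.022,0,0,0,-0.044,0,0.03,0,0,0,-0.06,0,0.032,0,0,0,-0.072,0,0.032,0,0,0,-0.08,0,0.032,0,0,0,-0.083,0,0.032,0,0,0], "jaw": 1}}

```text
clock: 28.5
eef_pos: [0.5087, -0.2968, 0.0954]
tcp_rot: [0.0, -0.001, 1.0, -0.0]
wrist_force: [-0.4, -0.7, 0.7]
grip_width: 0.0858
grip_force: 0.0
```

Call:
{"op": "move_arm", "data": {"increments": [-0.004,0,0,0,0,0,-0.009,0,0,0,0,0,-0.014,0,0,0,0,0,-0.02,0,0,0,0,0,-0.026,0,0,0,0,0,-0.032,0,0,0,0,0,-0.038,0,0,0,0,0,-0.044,0,0,0,0,0,-0.05,0,0,0,0,0,-0.056,0,0,0,0,0,-0.061,0,0,0,0,0,-0.064,0,0,0,0,0]}}

```text
clock: 29.7
eef_pos: [0.5723, -0.2966, 0.0952]
tcp_rot: [-0.0, -0.001, 1.0, -0.0]
wrist_force: [-3.1, -0.4, 2.0]
grip_width: 0.0852
grip_force: 2.0
```

```bash
python3 - <<'E'
from h import *
s=manip.get_state();print(s["eef_pos"],s["tcp_rot"],s["wrist_force"])
a=img("scene");P=cloud(a);print(crates(a,P));
E
```

```text
[ 0.57230022 -0.29664433  0.09516346] [-1.93220453e-05 -6.83817248e-04  9.99999766e-01 -2.00672304e-05] [-3.14861939 -0.35465299  2.03590146]
[(array([473.2, 275.5]), array([187.4, 153.8]), -0.2, 646), (array([ 551.7, -300. ]), array([113.2, 191.8]), 2.7, 362)]
```

Call:
{"op": "move_arm", "data": {"increments": [0.006,0,0,0,0,0,0.022,0,-0.005,0,0,0,0.04,0,-0.03,0,0,0,0.05,-0.001,-0.06,0,0,0,0.054,-0.002,-0.09,0,0,0,0.054,-0.002,-0.11,0,0,0,0.054,-0.002,-0.115,0,0,0], "jaw": 0.7}}

```text
clock: 30.45
eef_pos: [0.5184, -0.2994, 0.2128]
tcp_rot: [0.002, -0.0, 1.0, -0.001]
wrist_force: [0.2, -0.5, -1.0]
grip_width: 0.0598
grip_force: 0.0
```

Call:
{"op": "move_arm", "data": {"increments": [0,0,0,0,0,-0.08,0,0,0,0,0,-0.22,0,0,0,0,0,-0.36,0,0,0,0,0,-0.5,0,0,0,0,0,-0.64,0,0,0,0,0,-0.78,0,0,0,0,0,-0.92,0,0,0,0,0,-1.06,0,0,0,0,0,-1.2,0,0,0,0,0,-1.34,0,0,0,0,0,-1.48,0,0,0,0,0,-1.57]}}

```text
clock: 31.65
eef_pos: [0.515, -0.2945, 0.201]
tcp_rot: [-0.016, -0.532, 0.846, 0.016]
wrist_force: [0.0, -0.3, -2.2]
grip_width: 0.0595
grip_force: 0.0
```

```bash
python3 - <<'E'
from h import *
s=manip.get_state();print(s["eef_pos"],s["tcp_rot"],s["wrist_force"],s["qpos"].round(2))
a=img("scene");P=cloud(a);print(crates(a,P));
a=now();b=pose(.518,-.285,.2,0,90);c=pose(.518,-.285,.095,0,90)
rows(a,leg(a,b,2)+leg(b,c,7))
E
```

```text
[ 0.51503988 -0.29451298  0.20104856] [-0.01632143 -0.53236895  0.84620979  0.01568141] [ 0.00655059 -0.26790994 -2.24918238] [ 1.12  0.51 -0.95  1.75  0.44  1.17  2.72]
[(array([ 515.2, -298.8]), array([152.9, 190.6]), 0.3, 563), (array([473.2, 275.5]), array([187.4, 153.8]), -0.2, 638)]
[-0.005, 0.001, 0.001, 0.02, 0.0, -0.22, -0.009, 0.002, 0.001, 0.04, 0.0, -0.44, -0.009, 0.001, 0.007, 0.04, 0.0, -0.44, -0.009, 0.001, 0.022, 0.04, 0.0, -0.44, -0.01, 0.0, 0.043, 0.04, 0.0, -0.44, -0.01, -0.001, 0.065, 0.04, 0.0, -0.44, -0.01, -0.002, 0.085, 0.04, 0.0, -0.44, -0.01, -0.003, 0.1, 0.04, 0.0, -0.44, -0.01, -0.003, 0.106, 0.04, 0.0, -0.44]
```

Joint 7 ran into its limit that way, so I'll rotate the other way to yaw -90°, which is the same finger line.

```bash
python3 - <<'E'
from h import *
a=now();b=pose(.516,-.297,.21,0,-10);c=pose(.516,-.29,.21,0,-90);d=pose(.516,-.28,.095,0,-90)
rows(a,leg(a,b,11,False));rows(b,leg(b,c,11,False));rows(c,leg(c,d,8))
E
```

```text
[0.0, 0.0, -0.001, 0.0, 0.0, 0.12, 0.0, 0.0, -0.002, 0.01, -0.01, 0.24, 0.001, 0.0, -0.002, 0.01, -0.01, 0.36, 0.001, 0.0, -0.003, 0.01, -0.01, 0.47, 0.001, -0.001, -0.004, 0.01, -0.02, 0.59, 0.001, -0.001, -0.005, 0.02, -0.02, 0.71, 0.002, -0.001, -0.006, 0.02, -0.02, 0.83, 0.002, -0.001, -0.006, 0.02, -0.03, 0.95, 0.002, -0.001, -0.007, 0.03, -0.03, 1.07, 0.002, -0.001, -0.008, 0.03, -0.03, 1.18, 0.003, -0.001, -0.009, 0.03, -0.04, 1.3]
[0.0, 0.001, 0.0, 0.0, 0.0, 0.13, 0.0, 0.001, 0.0, 0.0, 0.0, 0.25, 0.0, 0.002, 0.0, 0.0, 0.0, 0.38, 0.0, 0.003, 0.0, 0.0, 0.0, 0.51, 0.001, 0.003, 0.0, 0.0, 0.0, 0.63, 0.001, 0.004, 0.0, 0.0, 0.0, 0.76, 0.001, 0.004, 0.0, 0.0, 0.0, 0.89, 0.001, 0.005, 0.0, 0.0, 0.0, 1.02, 0.001, 0.006, 0.0, 0.0, 0.0, 1.14, 0.001, 0.006, 0.0, 0.0, 0.0, 1.27, 0.001, 0.007, 0.0, 0.0, 0.0, 1.4]
[0.0, 0.0, 0.005, 0.0, 0.0, 0.0, 0.002, 0.0, 0.018, 0.0, 0.0, 0.0, 0.003, 0.0, 0.036, 0.0, 0.0, 0.0, 0.005, 0.0, 0.057, 0.0, 0.0, 0.0, 0.007, 0.0, 0.079, 0.0, 0.0, 0.0, 0.008, 0.0, 0.097, 0.0, 0.0, 0.0, 0.01, 0.0, 0.11, 0.0, 0.0, 0.0, 0.01, 0.0, 0.115, 0.0, 0.0, 0.0]
```

Call:
{"op": "move_arm", "data": {"increments": [0,0,-0.001,0,0,0.12,0,0,-0.002,0.01,-0.01,0.24,0.001,0,-0.002,0.01,-0.01,0.36,0.001,0,-0.003,0.01,-0.01,0.47,0.001,-0.001,-0.004,0.01,-0.02,0.59,0.001,-0.001,-0.005,0.02,-0.02,0.71,0.002,-0.001,-0.006,0.02,-0.02,0.83,0.002,-0.001,-0.006,0.02,-0.03,0.95,0.002,-0.001,-0.007,0.03,-0.03,1.07,0.002,-0.001,-0.008,0.03,-0.03,1.18,0.003,-0.001,-0.009,0.03,-0.04,1.3]}}

```text
clock: 32.8
eef_pos: [0.5154, -0.2975, 0.2097]
tcp_rot: [0.001, 0.093, 0.996, 0.001]
wrist_force: [0.9, 0.2, -0.4]
grip_width: 0.0597
grip_force: 0.0
```

```bash
python3 - <<'E'
from h import *
s=manip.get_state();print(s["eef_pos"],s["tcp_rot"],s["qpos"].round(2))
b=now();c=pose(.516,-.29,.21,0,-90)
L=leg(b,c,12,False);rows(b,L)
E
```

```text
[ 0.51536861 -0.29751347  0.20969834] [5.20405404e-04 9.28180746e-02 9.95682656e-01 7.63499547e-04] [ 0.95  0.39 -0.67  1.78  0.27  1.06  1.56]
[0.0, 0.001, 0.0, 0.0, 0.0, 0.12, 0.0, 0.001, 0.0, 0.0, 0.0, 0.23, 0.0, 0.002, 0.0, 0.0, 0.0, 0.35, 0.0, 0.003, 0.0, 0.0, 0.0, 0.46, 0.0, 0.003, 0.0, 0.0, 0.0, 0.58, 0.0, 0.004, 0.0, 0.0, 0.0, 0.69, 0.0, 0.004, 0.0, 0.0, 0.0, 0.81, 0.001, 0.005, 0.0, 0.0, 0.0, 0.92, 0.001, 0.006, 0.0, 0.0, 0.0, 1.04, 0.001, 0.006, 0.0, 0.0, 0.0, 1.15, 0.001, 0.007, 0.0, 0.0, 0.0, 1.27, 0.001, 0.008, 0.0, 0.0, 0.0, 1.38]
```

Call:
{"op": "move_arm", "data": {"increments": [0,0.001,0,0,0,0.12,0,0.001,0,0,0,0.23,0,0.002,0,0,0,0.35,0,0.003,0,0,0,0.46,0,0.003,0,0,0,0.58,0,0.004,0,0,0,0.69,0,0.004,0,0,0,0.81,0.001,0.005,0,0,0,0.92,0.001,0.006,0,0,0,1.04,0.001,0.006,0,0,0,1.15,0.001,0.007,0,0,0,1.27,0.001,0.008,0,0,0,1.38]}}

```text
clock: 34.0
eef_pos: [0.5157, -0.2899, 0.2098]
tcp_rot: [0.0, 0.706, 0.708, 0.001]
wrist_force: [0.4, 0.0, 0.2]
grip_width: 0.0601
grip_force: 0.0
```

```bash
python3 - <<'E'
from h import *
s=manip.get_state();print(s["eef_pos"],s["tcp_rot"],s["qpos"].round(2))
b=now();c=pose(.516,-.27,.095,0,-89.6)
L=leg(b,c,8);rows(b,L)
im=img("scene");print(crates(im,cloud(im)))
E
```

```text
[ 0.51565953 -0.28990801  0.20983683] [1.35345017e-04 7.05821709e-01 7.08388785e-01 1.01246078e-03] [ 0.74  0.34 -0.41  1.8   0.15  1.03  0.27]
[0.001, 0.0, 0.005, 0.0, 0.0, 0.0, 0.003, 0.0, 0.018, 0.0, 0.0, 0.0, 0.006, 0.0, 0.036, 0.0, 0.0, 0.0, 0.01, 0.0, 0.057, 0.0, 0.0, 0.0, 0.014, 0.0, 0.079, 0.0, 0.0, 0.0, 0.017, 0.0, 0.097, 0.0, 0.0, 0.0, 0.019, 0.0, 0.11, 0.0, 0.0, 0.0, 0.02, 0.0, 0.115, 0.0, 0.0, 0.0]
[(array([ 515.2, -298.8]), array([152.9, 190.7]), 0.3, 606), (array([473.2, 275.5]), array([187.2, 153.8]), -0.3, 647)]
```

Call:
{"op": "move_arm", "data": {"increments": [0.001,0,0.005,0,0,0,0.003,0,0.018,0,0,0,0.006,0,0.036,0,0,0,0.01,0,0.057,0,0,0,0.014,0,0.079,0,0,0,0.017,0,0.097,0,0,0,0.019,0,0.11,0,0,0,0.02,0,0.115,0,0,0]}}

```text
clock: 34.85
eef_pos: [0.5149, -0.2693, 0.0933]
tcp_rot: [-0.001, 0.703, 0.711, 0.0]
wrist_force: [-0.6, 0.7, 0.6]
grip_width: 0.0595
grip_force: 0.0
```

Call:
{"op": "move_arm", "data": {"increments": [0.006,0,0,0,0,0,0.016,0,0,0,0,0,0.026,0,0,0,0,0,0.034,0,0,0,0,0,0.039,0,0,0,0,0,0.043,0,0,0,0,0,0.046,0,0,0,0,0,0.05,0,0,0,0,0,0.054,0,0,0,0,0,0.058,0,0,0,0,0,0.062,0,0,0,0,0,0.066,0,0,0,0,0]}}

```text
clock: 36.05
eef_pos: [0.515, -0.2035, 0.0952]
tcp_rot: [-0.0, 0.703, 0.711, 0.001]
wrist_force: [-0.2, -3.0, 1.2]
grip_width: 0.0601
grip_force: 0.0
```

Call:
{"op": "move_arm", "data": {"increments": [0.004,0,0,0,0,0,0.008,0,0,0,0,0,0.012,0,0,0,0,0,0.016,0,0,0,0,0,0.02,0,0,0,0,0,0.024,0,0,0,0,0,0.028,0,0,0,0,0,0.032,0,0,0,0,0,0.036,0,0,0,0,0,0.04,0,0,0,0,0,0.044,0,0,0,0,0,0.048,0,0,0,0,0]}}

```text
clock: 37.25
eef_pos: [0.5144, -0.1555, 0.0952]
tcp_rot: [-0.0, 0.703, 0.711, 0.001]
wrist_force: [0.2, -1.6, -0.7]
grip_width: 0.0598
grip_force: 0.0
```

```bash
python3 - <<'E'
from h import *
s=manip.get_state();print(s["eef_pos"],s["tcp_rot"],s["wrist_force"])
for n in("scene","top"):
    im=img(n);print(crates(im,cloud(im)))
E
```

```text
[ 0.51444875 -0.15551215  0.09523471] [-9.14982764e-05  7.03388357e-01  7.10805541e-01  5.42356012e-04] [ 0.24500773 -1.58611776 -0.72398654]
[(array([473.2, 275.3]), array([187. , 153.8]), -0.2, 646), (array([ 514.6, -224.9]), array([152.9, 190.4]), 0.5, 536)]
[(array([468.9, 270.2]), array([189.9, 150. ]), -0.3, 506)]
```

Call:
{"op": "move_arm", "data": {"increments": [0.004,0,0,0,0,0,0.008,0,0,0,0,0,0.012,0,0,0,0,0,0.016,0,0,0,0,0,0.02,0,0,0,0,0,0.024,0,0,0,0,0,0.028,0,0,0,0,0,0.032,0,0,0,0,0,0.036,0,0,0,0,0,0.04,0,0,0,0,0,0.044,0,0,0,0,0,0.048,0,0,0,0,0]}}

```text
clock: 38.55
eef_pos: [0.514, -0.1076, 0.0953]
tcp_rot: [-0.0, 0.703, 0.711, 0.001]
wrist_force: [0.4, -2.6, 1.8]
grip_width: 0.0594
grip_force: 0.0
```

Call:
{"op": "move_arm", "data": {"increments": [0.004,0,0,0,0,0,0.008,0,0,0,0,0,0.012,0,0,0,0,0,0.016,0,0,0,0,0,0.02,0,0,0,0,0,0.024,0,0,0,0,0,0.028,0,0,0,0,0,0.032,0,0,0,0,0,0.036,0,0,0,0,0,0.04,0,0,0,0,0,0.044,0,0,0,0,0,0.048,0,0,0,0,0]}}

```text
clock: 39.75
eef_pos: [0.5135, -0.0595, 0.0953]
tcp_rot: [-0.0, 0.703, 0.711, 0.001]
wrist_force: [-0.0, -2.6, 0.4]
grip_width: 0.0595
grip_force: 0.0
```

```bash
python3 - <<'E'
from h import *
s=manip.get_state();print(s["eef_pos"],s["tcp_rot"],s["wrist_force"])
im=img("scene");print(crates(im,cloud(im)))
E
```

```text
[ 0.51347868 -0.05952135  0.09533347] [-6.00419335e-05  7.03380481e-01  7.10813319e-01  5.66725968e-04] [-0.01318826 -2.57022526  0.37541647]
[(array([473.1, 275.5]), array([187.4, 153.6]), -0.2, 650), (array([ 513.4, -129.9]), array([153.1, 189.3]), 0.5, 527)]
```

Call:
{"op": "move_arm", "data": {"increments": [0.004,0,0,0,0,0,0.008,0,0,0,0,0,0.012,0,0,0,0,0,0.016,0,0,0,0,0,0.02,0,0,0,0,0,0.024,0,0,0,0,0,0.028,0,0,0,0,0,0.032,0,0,0,0,0,0.036,0,0,0,0,0,0.04,0,0,0,0,0,0.044,0,0,0,0,0,0.048,0,0,0,0,0]}}

```text
clock: 41.0
eef_pos: [0.513, -0.0115, 0.0954]
tcp_rot: [-0.0, 0.703, 0.711, 0.001]
wrist_force: [0.3, -1.9, -1.1]
grip_width: 0.0596
grip_force: 0.0
```

Call:
{"op": "move_arm", "data": {"increments": [0.004,0,0,0,0,0,0.008,0,0,0,0,0,0.012,0,0,0,0,0,0.016,0,0,0,0,0,0.02,0,0,0,0,0,0.024,0,0,0,0,0,0.028,0,0,0,0,0,0.032,0,0,0,0,0,0.036,0,0,0,0,0,0.04,0,0,0,0,0,0.044,0,0,0,0,0,0.047,0,0,0,0,0]}}

```text
clock: 42.2
eef_pos: [0.5125, 0.0356, 0.0954]
tcp_rot: [-0.0, 0.703, 0.711, 0.001]
wrist_force: [-0.7, -2.1, -1.3]
grip_width: 0.0598
grip_force: 0.0
```

```bash
python3 - <<'E'
from h import *
s=manip.get_state();print(s["eef_pos"],s["tcp_rot"],s["wrist_force"])
im=img("scene");print(crates(im,cloud(im)))
E
```

```text
[0.51247298 0.03556367 0.09542023] [-8.61475320e-05  7.03316083e-01  7.10877018e-01  5.87728333e-04] [-0.74966265 -2.05636395 -1.25710954]
[(array([473.2, 275.5]), array([187.4, 153.8]), -0.2, 639), (array([513., -35.]), array([152.5, 188.9]), 0.5, 500)]
```

Call:
{"op": "move_arm", "data": {"increments": [0.003,0,0,0,0,0,0.006,0,0,0,0,0,0.008,0,0,0,0,0,0.009,0,0,0,0,0,0.009,0,0,0,0,0,0.006,0,0,0,0,0,0,0,0,0,0,0,-0.012,0,0,0,0,0,-0.03,0,0,0,0,0,-0.04,0,0,0,0,0,-0.045,0,0,0,0,0,-0.045,0,-0.01,0,0,0]}}

```text
clock: 43.45
eef_pos: [0.5122, -0.0107, 0.1048]
tcp_rot: [-0.001, 0.704, 0.71, -0.0]
wrist_force: [-0.3, 0.7, 0.4]
grip_width: 0.0599
grip_force: 0.0
```

Call:
{"op": "move_arm", "data": {"increments": [0,0,-0.02,0,0,0,0,0,-0.045,0,0,0,0,0,-0.075,0,0,0,0,0,-0.105,0,0,0,0,0,-0.13,0,0,0,0,0,-0.145,0,0,0,0,0,-0.15,0,0,0]}}

```text
clock: 44.15
eef_pos: [0.5135, -0.0092, 0.2577]
tcp_rot: [0.001, 0.703, 0.711, 0.002]
wrist_force: [0.3, -0.5, -0.3]
grip_width: 0.0598
grip_force: 0.0
```

```bash
python3 - <<'E'
from h import *
s=manip.get_state();print(s["eef_pos"],s["wrist_force"],s["clock"])
im=img("scene");print(crates(im,cloud(im)));save(im,"end");tilt(im,-.14,.08)
im=img("scene");print(crates(im,cloud(im)))
E
```

```text
[ 0.51350207 -0.00916616  0.25773089] [ 0.30677567 -0.49025993 -0.2736347 ] 44.15
[(array([473.3, 275.5]), array([187.4, 153.8]), -0.2, 654), (array([512.8, -26. ]), array([152.9, 188.8]), 0.5, 582)]
plane [ 0.443 -0.028  0.103] [1.    0.015 0.007] tilt 0.4 703 1977
yellow 0  top z 0.146
[(array([473.3, 275.5]), array([187.4, 153.8]), -0.2, 645), (array([513.1, -26.3]), array([153.2, 188.7]), 0.7, 578)]
```

View pics/end.png

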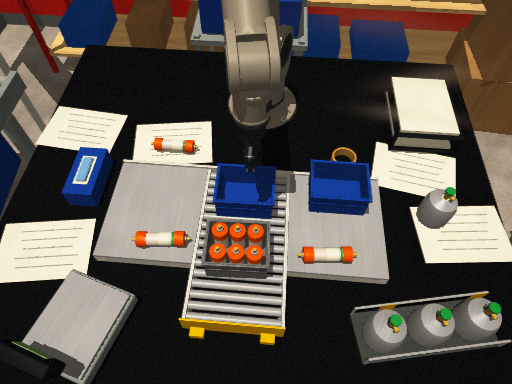

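The stamped crate stands square on the rollers at about (245,190), clear of the full crate behind it. The other crate is flat on the left plate and everything else is where it was.

```bash
python3 -c "
from workcell import manip
print(manip.sign_off())"
```

```text
the job is handed in; nothing more can be done
None
```

The job is handed in: I tipped both crates to about 60°, left then right, and set them down flat; the stamp was under the right crate, which now stands square on the rollers, while the left crate stays on its plate.

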